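# Index the mitre arm one hole towards the sander

### The arm

A 6-joint arm with a two-finger parallel gripper is mounted at the origin on the work surface. World frame = base frame: x ahead of the robot, y to its left, z up, the work surface at z = 0. Lengths are in m, angles in rad, forces in N, time in s.
With the tool pointing down it reaches from about 0.15 to 0.775 m from the base axis. Payload 6.1 kg.
Tool frame: the origin (TCP) lies midway between the tips of the shut fingers; the grasp point (between the pads) lies 19 mm behind it; z points along the fingers, y is the line along which they close (so a half turn about z gives the same grasp; the last joint's range is limited). The gripper opens to 85 mm and grips with 20 to 120 N. Pads are 22 mm wide; open, the fingers measure 114 mm over their backs; the gripper's body (76 mm by 85 mm) begins 54 mm behind the grasp point. The pads swing forward as they close: fully open they stand 13 mm farther back than shut.
Start: joints at [1.28, 0.126, -0.04, 1.405, 0, 1.571], TCP at [0.151, 0.503, 0.231] pointing down, gripper open.
Joint ranges: [-2.72, 2.72], [-0.95, 1.95], [-1.27, 1.35], [-1.78, 2.02], [-1.46, 1.47], [-3.14, 3.14]. Speed limits (rad/s): [2.39, 2.39, 3.01, 3.14, 3.14, 3.14].

### API

Orientations are given as a unit quaternion [x, y, z, w].
In Python, from station import arm gives the robot as it stands. The module is installed in compiled form; this text tells all that it offers.
- The arm moves only by the tool step_arm, never from a script. Its argument "moves" is a list of rows, each an object of numbers: "x", "y", "z": the shift along the tool's x, y, z each as a share of 50 mm, from -1 to 1; "wx", "wy", "wz": the turn, a rotation vector about the tool's x, y, z each as a share of 4 degrees, from -1 to 1; "gripper": the gripper's target within -1 to 1 (fully open at 1, half-way at 0, shut at -1). A call has 1 to 8 rows; each row shifts and turns the commanded pose from where the row before left it, along the tool's axes as they then stand; what a row does not reach is not made up. A row lasts 1/10 s, in which the tool goes at most 50 mm and 8.59 degrees, less where a joint would pass 70% of its speed; a pose out of reach is approached as far as the arm can. A call with a number of a shift or a turn outside -1 to 1 is refused whole. A call with a gripper value outside its range is refused whole. The fingers move at their own pace and stop on an object; "force" is the grip in N (left out, the last holds). Time passes only in rows, so rows that do not move let the fingers close. It gives the time, the measured TCP pose, the force, the opening and the grip force at its end, in the units of the state.
- arm.read_state(): the state, without advancing time (a new reading comes with each control period).
- arm.grab_frame(name): name is "scene" or "top" or "wrist"; returns a dict with "frame" (384x512x3 uint8, blue, green, red), "K" (3x3 intrinsics, pixels), "view" (4x4, takes a point from world to camera coordinates). Camera axes: x right, y down, z forward; pixel columns grow to the right and rows downward; lengths in m; the calibration is good to about 2 mm. A picture is of the moment at which its call begins. There is no depth.
- arm.hand_in(): hands the job in; it is judged then, once.
Trained networks look in a picture, given as the dict that the camera call returned (one of the last four; its "shot" number tells which), for a name from the list of things; names that differ only in an ending like _2 or _b are one class to them, and where a whole thing is asked for, a point or a joint stands for the part that bears it (a point fixed in the world has none). Each returns a list of dicts, best first, with "confidence" (0 to 1); they miss things now and then, are a little off and sometimes report something else, mostly with a low value. They report only what shows in the picture. A call takes as long as a camera call.
- arm.recognise(thing, picture): "xyz" ([x, y, z] in m, in the coordinates of the camera as it stood for that picture, good to about 4 mm: the middle of the surface that is visible of it).
- arm.pinpoint(thing, picture): "xyz" ([x, y, z] in m, in the coordinates of the camera as it stood for that picture, good to about 4 mm: a listed point, or the origin of a listed thing).
The state is a dict: "time_s": time; "joint_pos": joint angles; "joint_vel": joint speeds; "joint_torque": joint torques, N m; "tool_pos": TCP position; "tcp_rot": TCP orientation; "force": force on the tool from outside, world axes, zero at the start; "ft_torque": the same for the moment, N m; "finger_gap": finger opening in m; "grasp_force": force on a finger pad.
Only numpy, scipy, OpenCV 4.12 (cv2) and the standard library are available. Lean on these libraries where they do the work, as an engineer would, in place of code of your own. Each camera call takes 0.05 s, during which the arm holds its last target. There are 200 camera calls.

### The job

Set the mitre arm to its next angle: hook a fingertip under the steel pull ring at the near end of the arm, lift the spring index pin out of its hole, swing that end one hole towards the side where the disc sander stands, and let the pin drop fully home in that hole. Work gently and do not pinch the ring, leave the loose things on the bench where they lie, and finish with the hand clear.

Things in the scene. Friction and masses are not known exactly. Their poses are not given: they have to be found in the camera images.
- mitre_arm (a joint): Angle (rad) of the mitre arm: a 156 mm turntable with a wooden fence and a 32 mm wide bar (top at 49 mm) that runs towards the robot and carries the pin. Starts at 0, the middle hole; positive swings the near (ring) end to the robot's left (+y). Five holes, 15 degrees (0.262 rad) apart, about 0.01 rad of play in each. Light friction (1 N at the pin): it stays where left.
- pin (a joint): Lift (m) of the spring index pin: 0 fully home in its hole, 0.028 at its upper stop. The 10 mm round-ended pin is clear of the plate at 0.012; let go between two holes it rides on the plate at about 0.011; over a hole the spring drops it home. Spring force downwards: 4.5 N home, 7.5 N at 0.020.
- ring (a point): Centre of the pull ring's opening, 104 mm up when home, 139 mm from the pivot. Rounded-square loop of 8 mm steel bar fixed to the pin, rising and swinging with it, leaning back 25 degrees; opening 62 mm wide, 44 high. Middle of its top bar: 24 mm above this point and 11 mm further along x. x points level through the ring to the pivot, z up. Below it a barrel, top at 70 mm; free behind for 110 mm.
- pivot (a point): Vertical axis on which the mitre arm turns, at bench height. Frame of the fixed stand: x away from the robot along the arm's 0 position, z up. The stand is a plywood board, 300 x 260 x 18 mm, reaching 200 mm from the pivot towards the robot; on it, under the ring end of the arm, a plate with five index holes (top at 36 mm). Place and yaw vary.
- sander: Disc sander bolted to the bench, 190 by 170 mm, 190 mm high: an upright 150 mm disc with a small table before it. Origin under its middle. It stands left (y > 0) or right (y < 0) of the stand, the toolbox on the other side: this gives the direction of the swing.
- toolbox: Grey steel toolbox, fixed, 204 by 154 mm, 155 mm high with its handle; origin under its middle.
- jar: Loose glass jar with lid, 56 mm wide, 85 mm high, origin under its middle. Leave alone.
- screwdriver: Loose screwdriver, 160 mm long, lying on the bench. Leave alone.
- offcut: Loose wooden offcut, 90 by 45 by 35 mm, origin under its middle. Leave alone.
- sanding_block: Loose cork sanding block, 100 by 55 by 28 mm, origin under its middle. Leave alone.

How it is judged:
By the outcome, as a careful person would: the job done as asked, in the order asked, and still so for the second after the job is handed in, with the robot touching nothing.
It also fails if it takes over 40 s, if anything falls off the work surface, if the arm or the gripper's body presses on something with over 40 N, if the wrist force passes 120 N, or if a joint passes its speed limit or range.

## Working session

There is one attempt and no reset: what is moved stays moved. The work goes in short steps, Python scripts to look and compute and a tool call to move; the robot and the scene stay as the last step left them, time stands still between calls to the robot, and variables do not carry over. Pictures are saved under pics/ and viewed, at most 10 in all, crops included, and the job is handed in when it is done.

Besides the shell and the picture viewer there is one more tool, called after ">>>" as a command line: name --argument value ..., lists and objects as JSON in quotes. step_arm: Moves the arm, as the interface text tells. Shift numbers are shares of 50 mm and turn numbers shares of 4 degrees, none past 1 either way. Its arguments: {"type":"object","properties":{"moves":{"type":"array","items":{"type":"object","properties":{"x":{"type":"number"},"y":{"type":"number"},"z":{"type":"number"},"wx":{"type":"number"},"wy":{"type":"number"},"wz":{"type":"number"},"gripper":{"type":"number"}}}},"force":{"type":"number"}},"required":["moves"]}

```bash
mkdir -p pics; cat > h.py <<'E'
import numpy as np, cv2
from station import arm
from scipy.spatial.transform import Rotation as R
def world(p,xyz):
    V=np.array(p["view"]); return V[:3,:3].T@(np.array(xyz)-V[:3,3])
def proj(p,X):
    V=np.array(p["view"]);c=V[:3,:3]@np.array(X)+V[:3,3];u=np.array(p["K"])@c;return u[:2]/u[2]
E
python3 - <<'E'
from h import *
s=arm.read_state();print({k:np.round(s[k],3) for k in("time_s","tool_pos","tcp_rot","force","finger_gap")})
ims=[]
for n in("scene","top"):
    p=arm.grab_frame(n);ims.append(p["frame"])
    V=np.array(p["view"]);print(n,"cam",-V[:3,:3].T@V[:3,3])
    for t in("ring","pivot","sander","toolbox","jar","screwdriver","offcut","sanding_block"):
        for d in arm.pinpoint(t,p)[:2]:
            w=world(p,d["xyz"]);print(t,np.round(w,3),round(d["confidence"],2),np.round(proj(p,w)))
cv2.imwrite("pics/a.png",ims[0]);cv2.imwrite("pics/b.png",ims[1])
E
```

```text
{'time_s': np.float64(0.0), 'tool_pos': array([0.15 , 0.503, 0.231]), 'tcp_rot': array([ 0.145,  0.989, -0.001, -0.   ]), 'force': array([0.461, 0.048, 0.526]), 'finger_gap': np.float64(0.086)}
scene cam [ 1.09797353 -0.85013009  1.05212842]
ring [ 0.555 -0.074  0.106] 0.49 [251. 213.]
pivot [ 0.7   -0.061  0.003] 0.71 [298. 255.]
sander [ 0.532 -0.482  0.001] 0.64 [153. 342.]
toolbox [ 0.587  0.485 -0.002] 0.57 [344. 144.]
jar [ 0.358 -0.293  0.   ] 0.65 [151. 262.]
screwdriver [ 0.534 -0.481  0.002] 0.74 [154. 343.]
screwdriver [0.364 0.32  0.001] 0.47 [267. 148.]
offcut [ 0.61   0.307 -0.001] 0.67 [328. 173.]
sanding_block [ 0.6   -0.292 -0.002] 0.83 [222. 299.]
top cam [0.38480432 0.01508258 1.29773207]
ring [ 0.565 -0.073  0.101] 0.58 [283. 191.]
ring [ 0.528 -0.479 -0.001] 0.2 [407. 206.]
sander [ 0.529 -0.48   0.001] 0.83 [408. 206.]
toolbox [ 0.585  0.489 -0.003] 0.8 [103. 191.]
jar [ 0.357 -0.294 -0.001] 0.64 [352. 261.]
screwdriver [ 0.365  0.327 -0.003] 0.65 [152. 260.]
offcut [ 0.612  0.31  -0.   ] 0.73 [160. 182.]
sanding_block [ 0.599 -0.287 -0.003] 0.92 [346. 185.]
```

View pics/a.png

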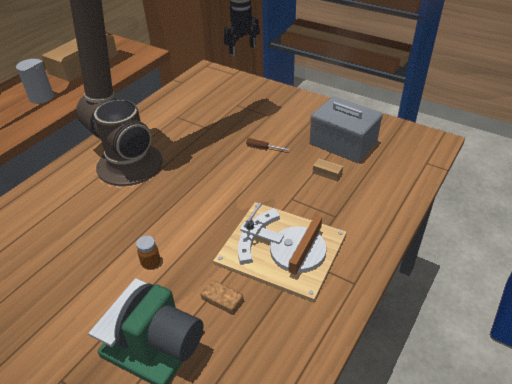

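View pics/b.png

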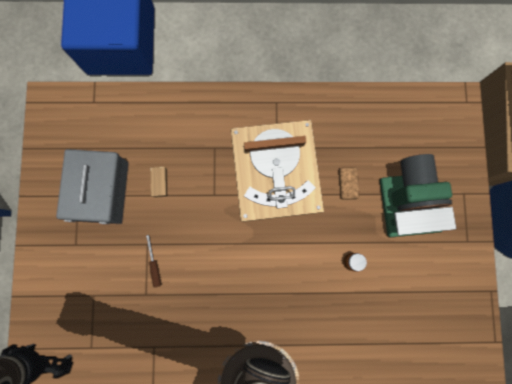

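The sander (green, about (155,335) in scene and (415,205) in top) is on the robot's right, y<0. The ring is at about (251,213) in scene and (283,191) in top, and the stand is yawed about +5°. I'll swing towards −y. First I move in front of the ring with the gripper shut.

>>> step_arm --force 20 --moves '[{"x":-0.6,"y":-0.6,"gripper":-1},{"x":-0.6,"y":-0.6,"gripper":-1},{"x":-0.6,"y":-0.6,"gripper":-1},{"x":-0.6,"y":-0.6,"gripper":-1},{"x":-0.6,"y":-0.6,"gripper":-1},{"x":-0.6,"y":-0.6,"gripper":-1},{"x":-0.6,"y":-0.6,"gripper":-1},{"x":-0.6,"y":-0.6,"gripper":-1}]'

```text
invalid input
```

>>> step_arm --moves '[{"x":-0.6,"y":-0.6},{"x":-0.6,"y":-0.6},{"x":-0.6,"y":-0.6},{"x":-0.5,"y":-0.6},{"x":-0.5,"y":-0.6},{"x":-0.5,"y":-0.6},{"x":-0.5,"y":-0.6},{"x":-0.5,"y":-0.6}]'

```text
invalid input
```

>>> step_arm --moves '[{"wz":-0.8},{"wz":-0.8},{"wz":-0.8},{"wz":-0.8},{"wz":-0.8},{"wz":-0.8},{"wz":-0.8},{}]'

```text
invalid input
```

```bash
cat >> h.py <<'E'
def st():
    s=arm.read_state();M=R.from_quat(s["tcp_rot"]).as_matrix()
    print("t",round(s["time_s"],2),"pos",np.round(s["tool_pos"],4),"q",np.round(s["joint_pos"],3),"F",np.round(s["force"],1),"gap",round(float(s["finger_gap"]),4));print(np.round(M,3));return s,M
E
python3 - <<'E'
from h import *
st()
p=arm.grab_frame("wrist");cv2.imwrite("pics/c.png",p["frame"])
for t in("ring","pivot"):
  for n in("wrist","top","scene"):
    p=arm.grab_frame(n)
    for d in arm.pinpoint(t,p)[:1]: print(n,t,np.round(world(p,d["xyz"]),4),round(d["confidence"],2))
E
```

```text
t 0.9 pos [0.1505 0.503  0.2313] q [ 1.28   0.126 -0.04   1.405 -0.     1.571] F [-0.8  1.  -0.3] gap 0.0853
[[-0.958  0.287  0.   ]
 [ 0.287  0.958  0.   ]
 [-0.     0.    -1.   ]]
top ring [ 0.5633 -0.075   0.1007] 0.74
scene ring [ 0.5547 -0.075   0.1062] 0.46
scene pivot [ 0.6989 -0.0592  0.0057] 0.73
```

The move was refused as invalid, possibly because each row needs every field. I'll try one call with full rows.

>>> step_arm --force 20 --moves '[{"x":-0.6,"y":-0.6,"z":0,"wx":0,"wy":0,"wz":0,"gripper":-1},{"x":-0.6,"y":-0.6,"z":0,"wx":0,"wy":0,"wz":0,"gripper":-1},{"x":-0.6,"y":-0.6,"z":0,"wx":0,"wy":0,"wz":0,"gripper":-1},{"x":-0.6,"y":-0.6,"z":0,"wx":0,"wy":0,"wz":0,"gripper":-1},{"x":-0.6,"y":-0.6,"z":0,"wx":0,"wy":0,"wz":0,"gripper":-1},{"x":-0.6,"y":-0.6,"z":0,"wx":0,"wy":0,"wz":0,"gripper":-1},{"x":-0.6,"y":-0.6,"z":0,"wx":0,"wy":0,"wz":0,"gripper":-1},{"x":-0.6,"y":-0.6,"z":0,"wx":0,"wy":0,"wz":0,"gripper":-1}]'

```text
time_s: 2.35
tool_pos: [0.312, 0.2027, 0.2316]
tcp_rot: [0.145, 0.989, 0.0, 0.0]
force: [1.0, 0.6, 1.1]
finger_gap: 0.0002
grasp_force: 0.0
```

>>> step_arm --moves '[{"x":-0.6,"y":-0.6,"z":0,"wx":0,"wy":0,"wz":0,"gripper":-1},{"x":-0.6,"y":-0.6,"z":0,"wx":0,"wy":0,"wz":0,"gripper":-1},{"x":-0.6,"y":-0.6,"z":0,"wx":0,"wy":0,"wz":0,"gripper":-1},{"x":-0.5,"y":-0.6,"z":0,"wx":0,"wy":0,"wz":0,"gripper":-1},{"x":-0.5,"y":-0.6,"z":0,"wx":0,"wy":0,"wz":0,"gripper":-1},{"x":-0.5,"y":-0.6,"z":0,"wx":0,"wy":0,"wz":0,"gripper":-1},{"x":-0.5,"y":-0.6,"z":0,"wx":0,"wy":0,"wz":0,"gripper":-1},{"x":-0.5,"y":-0.6,"z":0,"wx":0,"wy":0,"wz":0,"gripper":-1}]'

```text
time_s: 3.15
tool_pos: [0.4492, -0.0891, 0.2315]
tcp_rot: [0.145, 0.989, 0.0, 0.0]
force: [0.9, -0.0, 0.4]
finger_gap: -0.0002
grasp_force: 0.0
```

>>> step_arm --moves '[{"x":0,"y":0,"z":0,"wx":0,"wy":0,"wz":-0.8,"gripper":-1},{"x":0,"y":0,"z":0,"wx":0,"wy":0,"wz":-0.8,"gripper":-1},{"x":0,"y":0,"z":0,"wx":0,"wy":0,"wz":-0.8,"gripper":-1},{"x":0,"y":0,"z":0,"wx":0,"wy":0,"wz":-0.8,"gripper":-1},{"x":0,"y":0,"z":0,"wx":0,"wy":0,"wz":-0.8,"gripper":-1},{"x":0,"y":0,"z":0,"wx":0,"wy":0,"wz":-0.8,"gripper":-1},{"x":0,"y":0,"z":0,"wx":0,"wy":0,"wz":-0.8,"gripper":-1}]'

```text
time_s: 3.85
tool_pos: [0.4488, -0.0874, 0.2314]
tcp_rot: [-0.051, 0.999, -0.0, 0.0]
force: [-0.8, -0.3, 0.9]
finger_gap: 0.0003
grasp_force: 0.0
```

```bash
python3 - <<'E'
from h import *
st()
for n in("wrist","top","scene"):
    p=arm.grab_frame(n)
    if n=="wrist":cv2.imwrite("pics/c.png",p["frame"])
    for t in("ring","pivot"):
        for d in arm.pinpoint(t,p)[:1]: print(n,t,np.round(world(p,d["xyz"]),4),round(d["confidence"],2),np.round(proj(p,world(p,d["xyz"]))))
E
```

```text
t 3.85 pos [ 0.4488 -0.0874  0.2314] q [-0.192 -0.002 -0.177  1.396  0.    -0.295] F [-0.8 -0.3  0.9] gap 0.0003
[[-0.995 -0.102  0.   ]
 [-0.102  0.995 -0.   ]
 [-0.    -0.    -1.   ]]
top ring [ 0.5639 -0.0727  0.0991] 0.64 [282. 191.]
top pivot [ 0.5827  0.4898 -0.0033] 0.29 [102. 191.]
scene ring [ 0.5543 -0.0731  0.1053] 0.46 [251. 213.]
scene pivot [ 0.6954 -0.0592  0.0023] 0.92 [297. 254.]
```

View pics/c.png

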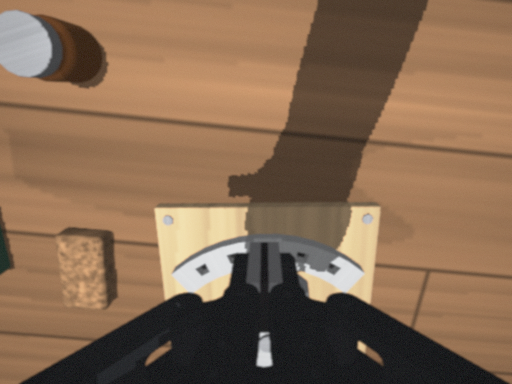

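The wrist picture shows the board edge level at (155,205)–(380,203), so the tool yaw (5.85°) already matches the stand. The closed fingers sit just in front of the index plate, at about (265,270). Next I pitch forward.

>>> step_arm --moves '[{"x":0,"y":0,"z":0,"wx":0,"wy":-1,"wz":0,"gripper":-1},{"x":0,"y":0,"z":0,"wx":0,"wy":-1,"wz":0,"gripper":-1},{"x":0,"y":0,"z":0,"wx":0,"wy":-1,"wz":0,"gripper":-1},{"x":0,"y":0,"z":0,"wx":0,"wy":-1,"wz":0,"gripper":-1},{"x":0,"y":0,"z":0,"wx":0,"wy":-1,"wz":0,"gripper":-1},{"x":0,"y":0,"z":0,"wx":0,"wy":-1,"wz":0,"gripper":-1},{"x":0,"y":0,"z":0,"wx":0,"wy":-1,"wz":0,"gripper":-1},{"x":0,"y":0,"z":0,"wx":0,"wy":-1,"wz":0,"gripper":-1}]'

```text
time_s: 5.1
tool_pos: [0.4487, -0.0873, 0.2316]
tcp_rot: [-0.048, 0.96, 0.014, 0.277]
force: [0.2, 0.8, 0.6]
finger_gap: 0.0
grasp_force: 0.0
```

```bash
python3 - <<'E'
from h import *
s,M=st()
p=arm.grab_frame("wrist");V=np.array(p["view"]);c=-V[:3,:3].T@V[:3,3]
print("cam in tool",M.T@(c-s["tool_pos"]))
for t in("ring","pivot"):
        for d in arm.pinpoint(t,p)[:1]: print(t,np.round(world(p,d["xyz"]),4),round(d["confidence"],2),np.round(proj(p,world(p,d["xyz"]))))
E
```

```text
t 5.1 pos [ 0.4487 -0.0873  0.2316] q [-0.339 -0.43  -0.64   0.843  0.228 -0.378] F [0.2 0.8 0.6] gap 0.0
[[-0.842 -0.1    0.53 ]
 [-0.085  0.995  0.053]
 [-0.533 -0.    -0.846]]
cam in tool [ 0.07869147  0.00061599 -0.14220247]
```

>>> step_arm --moves '[{"x":-0.2,"y":0.01,"z":0.43,"wx":0,"wy":0,"wz":0,"gripper":-1},{"x":-0.2,"y":0.01,"z":0.43,"wx":0,"wy":0,"wz":0,"gripper":-1},{"x":-0.2,"y":0.01,"z":0.43,"wx":0,"wy":0,"wz":0,"gripper":-1},{"x":-0.2,"y":0.01,"z":0.43,"wx":0,"wy":0,"wz":0,"gripper":-1}]'

```text
time_s: 5.65
tool_pos: [0.5293, -0.0772, 0.1794]
tcp_rot: [-0.048, 0.96, 0.014, 0.275]
force: [-0.2, 0.3, -0.0]
finger_gap: 0.0003
grasp_force: 0.0
```

>>> step_arm --moves '[{"x":0,"y":0,"z":0,"wx":0,"wy":-0.9,"wz":0,"gripper":-1},{"x":0,"y":0,"z":0,"wx":0,"wy":-0.9,"wz":0,"gripper":-1},{"x":0,"y":0,"z":0,"wx":0,"wy":-0.9,"wz":0,"gripper":-1},{"x":0,"y":0,"z":0,"wx":0,"wy":-0.9,"wz":0,"gripper":-1},{"x":0,"y":0,"z":0,"wx":0,"wy":-0.9,"wz":0,"gripper":-1},{"x":0,"y":0,"z":0,"wx":0,"wy":-0.9,"wz":0,"gripper":-1}]'

```text
time_s: 6.25
tool_pos: [0.5286, -0.0774, 0.1802]
tcp_rot: [-0.045, 0.891, 0.023, 0.451]
force: [-0.7, -0.3, -0.7]
finger_gap: -0.0
grasp_force: 0.0
```

```bash
python3 - <<'E'
from h import *
s,M=st()
C=np.array([.559,-.0735,.104])
for n in("wrist","scene"):
    p=arm.grab_frame(n)
    if n=="wrist":
        f=p["frame"].copy();u=proj(p,C);cv2.circle(f,tuple(int(v) for v in u),3,(0,0,255),-1);cv2.imwrite("pics/d.png",f)
    for d in arm.pinpoint("ring",p)[:2]: print(n,np.round(world(p,d["xyz"]),4),round(d["confidence"],2),np.round(proj(p,world(p,d["xyz"]))))
print("C in tool",M.T@(C-s["tool_pos"]))
E
```

```text
t 6.25 pos [ 0.5286 -0.0774  0.1802] q [-0.334 -0.448 -1.012  0.118  0.346 -0.268] F [-0.7 -0.3 -0.7] gap -0.0
[[-0.589 -0.1    0.802]
 [-0.059  0.995  0.081]
 [-0.806  0.    -0.592]]
scene [ 0.5573 -0.0718  0.1048] 0.39 [252. 213.]
C in tool [0.0431786  0.00084794 0.06983312]
```

View pics/d.png

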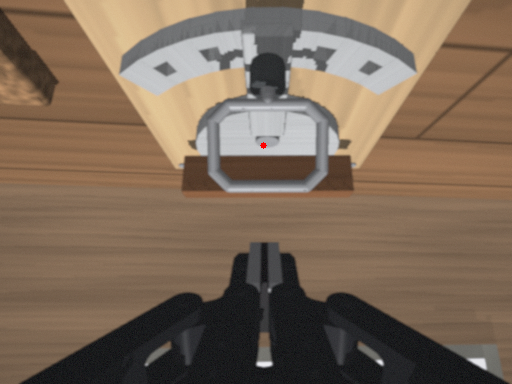

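The picture is upside down. It shows the ring opening from (219,110) to (317,185), with its centre near (268,146). My estimate, the red dot at (263,145), is about 3 mm too far to the −y side. The finger is at (265,260). I align with the opening and go in slowly.

>>> step_arm --moves '[{"x":0.43,"y":0.04,"z":0,"wx":0,"wy":0,"wz":0,"gripper":-1},{"x":0.43,"y":0.03,"z":0,"wx":0,"wy":0,"wz":0,"gripper":-1},{"x":0,"y":0,"z":0.3,"wx":0,"wy":0,"wz":0,"gripper":-1},{"x":0,"y":0,"z":0.3,"wx":0,"wy":0,"wz":0,"gripper":-1},{"x":0,"y":0,"z":0.2,"wx":0,"wy":0,"wz":0,"gripper":-1},{"x":0,"y":0,"z":0,"wx":0,"wy":0,"wz":0,"gripper":-1}]'

```text
time_s: 7.05
tool_pos: [0.5355, -0.0732, 0.1213]
tcp_rot: [-0.045, 0.892, 0.023, 0.449]
force: [-0.0, 1.0, 0.3]
finger_gap: 0.0001
grasp_force: 0.0
```

```bash
python3 - <<'E'
from h import *
s,M=st()
C=np.array([.559,-.0705,.104])
print("C in tool",M.T@(C-s["tool_pos"]))
p=arm.grab_frame("wrist");cv2.imwrite("pics/e.png",p["frame"])
E
```

```text
t 7.05 pos [ 0.5355 -0.0732  0.1213] q [-0.314 -0.353 -1.109 -0.076  0.33  -0.256] F [-0.   1.   0.3] gap 0.0001
[[-0.592 -0.101  0.8  ]
 [-0.06   0.995  0.081]
 [-0.804  0.    -0.595]]
C in tool [-0.00013494  0.00029886  0.02929721]
```

View pics/e.png

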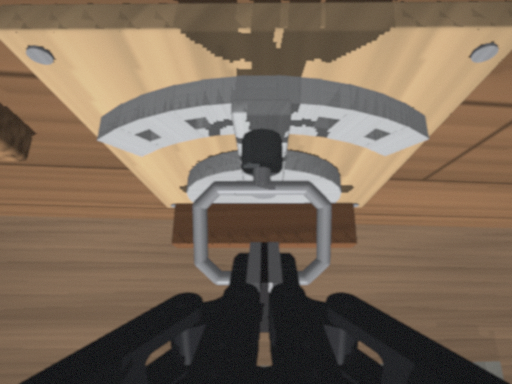

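The tip at (264,245) lines up sideways with the ring opening, which spans columns 205–319. I insert gently.

>>> step_arm --moves '[{"x":0,"y":0,"z":0.2,"wx":0,"wy":0,"wz":0,"gripper":-1},{"x":0,"y":0,"z":0.2,"wx":0,"wy":0,"wz":0,"gripper":-1},{"x":0,"y":0,"z":0.2,"wx":0,"wy":0,"wz":0,"gripper":-1},{"x":0,"y":0,"z":0,"wx":0,"wy":0,"wz":0,"gripper":-1}]'

```text
time_s: 7.5
tool_pos: [0.5588, -0.0709, 0.1036]
tcp_rot: [-0.045, 0.892, 0.023, 0.45]
force: [0.6, -0.1, -1.4]
finger_gap: -0.0003
grasp_force: 0.0
```

>>> step_arm --moves '[{"x":0,"y":0,"z":0.2,"wx":0,"wy":0,"wz":0,"gripper":-1},{"x":0,"y":0,"z":0.2,"wx":0,"wy":0,"wz":0,"gripper":-1},{"x":0,"y":0,"z":0.1,"wx":0,"wy":0,"wz":0,"gripper":-1},{"x":0,"y":0,"z":0,"wx":0,"wy":0,"wz":0,"gripper":-1}]'

```text
time_s: 7.9
tool_pos: [0.5782, -0.0689, 0.0887]
tcp_rot: [-0.045, 0.892, 0.023, 0.45]
force: [0.0, -0.3, 0.5]
finger_gap: -0.0001
grasp_force: 0.0
```

```bash
python3 - <<'E'
from h import *
s,M=st()
C=np.array([.559,-.0705,.104])
print("C in tool",M.T@(C-s["tool_pos"]), "world up in tool per 10mm, shares", np.round(M.T@[0,0,.2],3), "stand -y",np.round(M.T@[.102*.2,-.995*.2,0],3))
p=arm.grab_frame("wrist");a=p["frame"]
q=arm.grab_frame("scene");b=q["frame"][170:290,200:360]
cv2.imwrite("pics/f.png",np.hstack([a[:,:400],cv2.resize(b,None,fx=2.4,fy=3.2)])[:, :784])
E
```

```text
t 7.9 pos [ 0.5782 -0.0689  0.0887] q [-0.265 -0.19  -1.105 -0.246  0.292 -0.223] F [ 0.  -0.3  0.5] gap -0.0001
[[-0.591 -0.1    0.801]
 [-0.059  0.995  0.081]
 [-0.805  0.    -0.594]]
C in tool [-0.00086843  0.00031356 -0.02460937] world up in tool per 10mm, shares [-0.161  0.    -0.119] stand -y [-0.  -0.2  0. ]
```

View pics/f.png

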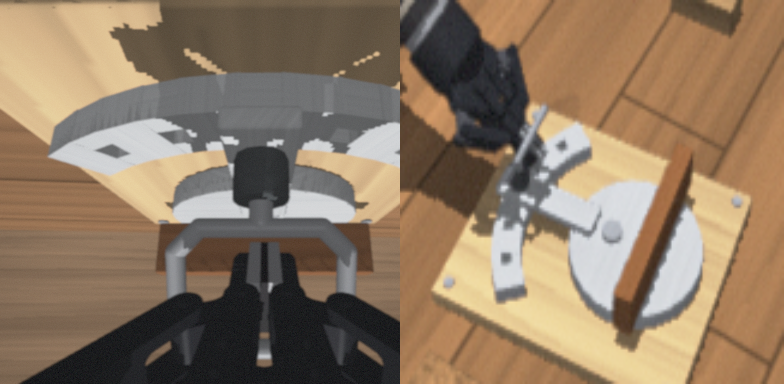

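The fingers are through the ring, with the lower bar at (260,228) and the side bars clear on both sides. Now I lift vertically.

>>> step_arm --moves '[{"x":-0.08,"y":0,"z":-0.06,"wx":0,"wy":0,"wz":0,"gripper":-1},{"x":-0.08,"y":0,"z":-0.06,"wx":0,"wy":0,"wz":0,"gripper":-1},{"x":0,"y":0,"z":0,"wx":0,"wy":0,"wz":0,"gripper":-1}]'

```text
time_s: 8.3
tool_pos: [0.5786, -0.0691, 0.1005]
tcp_rot: [-0.045, 0.891, 0.022, 0.451]
force: [0.5, 0.2, 0.7]
finger_gap: -0.0001
grasp_force: 0.0
```

>>> step_arm --moves '[{"x":-0.064,"y":0,"z":-0.048,"wx":0,"wy":0,"wz":0,"gripper":-1},{"x":0,"y":0,"z":0,"wx":0,"wy":0,"wz":0,"gripper":-1}]'

```text
time_s: 8.5
tool_pos: [0.5778, -0.0689, 0.103]
tcp_rot: [-0.045, 0.891, 0.023, 0.45]
force: [0.5, 1.0, -0.1]
finger_gap: 0.0003
grasp_force: 0.0
```

>>> step_arm --moves '[{"x":-0.064,"y":0,"z":-0.048,"wx":0,"wy":0,"wz":0,"gripper":-1},{"x":0,"y":0,"z":0,"wx":0,"wy":0,"wz":0,"gripper":-1}]'

```text
time_s: 8.7
tool_pos: [0.5767, -0.0687, 0.105]
tcp_rot: [-0.044, 0.892, 0.023, 0.449]
force: [-2.0, -0.2, -5.3]
finger_gap: 0.0003
grasp_force: 2.3
```

>>> step_arm --moves '[{"x":-0.064,"y":0,"z":-0.048,"wx":0,"wy":0,"wz":0,"gripper":-1},{"x":0,"y":0,"z":0,"wx":0,"wy":0,"wz":0,"gripper":-1}]'

```text
time_s: 8.9
tool_pos: [0.5766, -0.0687, 0.109]
tcp_rot: [-0.044, 0.892, 0.023, 0.449]
force: [-4.8, -0.8, -6.5]
finger_gap: -0.0002
grasp_force: 3.7
```

>>> step_arm --moves '[{"x":-0.064,"y":0,"z":-0.048,"wx":0,"wy":0,"wz":0,"gripper":-1},{"x":-0.064,"y":0,"z":-0.048,"wx":0,"wy":0,"wz":0,"gripper":-1},{"x":-0.064,"y":0,"z":-0.048,"wx":0,"wy":0,"wz":0,"gripper":-1},{"x":-0.048,"y":0,"z":-0.036,"wx":0,"wy":0,"wz":0,"gripper":-1},{"x":0,"y":0,"z":0,"wx":0,"wy":0,"wz":0,"gripper":-1}]'

```text
time_s: 9.4
tool_pos: [0.5766, -0.0687, 0.1244]
tcp_rot: [-0.044, 0.892, 0.023, 0.449]
force: [-4.6, -0.5, -8.1]
finger_gap: -0.0001
grasp_force: 4.8
```

```bash
python3 - <<'E'
from h import *
s,M=st()
p=arm.grab_frame("wrist");a=p["frame"]
q=arm.grab_frame("scene");b=q["frame"][170:290,200:360]
for d in arm.pinpoint("ring",q)[:1]: print(np.round(world(q,d["xyz"]),4))
cv2.imwrite("pics/g.png",np.hstack([a[:,:400],cv2.resize(b,None,fx=2.4,fy=3.2)])[:, :784])
E
```

```text
t 9.4 pos [ 0.5766 -0.0687  0.1244] q [-0.265 -0.262 -1.051 -0.118  0.292 -0.223] F [-4.6 -0.5 -8.1] gap -0.0001
[[-0.593 -0.1    0.799]
 [-0.059  0.995  0.081]
 [-0.803  0.001 -0.596]]
[ 0.556  -0.0729  0.1271]
```

View pics/g.png

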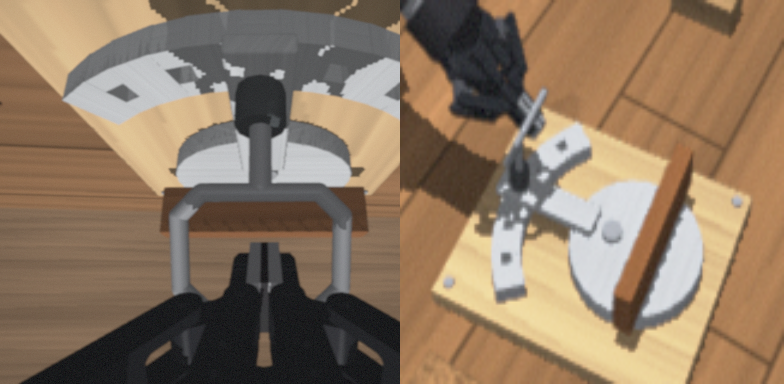

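The pin is lifted about 20 mm: its shaft now shows above the barrel at (260,155), and the spring force is 8 N. Next I swing towards −y about the pivot, turning the tool along with the arm.

>>> step_arm --moves '[{"x":0,"y":-0.063,"z":0,"wx":-0.3,"wy":0,"wz":-0.22,"gripper":-1},{"x":0,"y":-0.063,"z":0,"wx":-0.3,"wy":0,"wz":-0.22,"gripper":-1},{"x":0,"y":-0.063,"z":0,"wx":-0.3,"wy":0,"wz":-0.22,"gripper":-1},{"x":0,"y":0,"z":0,"wx":0,"wy":0,"wz":0,"gripper":-1}]'

```text
time_s: 9.95
tool_pos: [0.5781, -0.0787, 0.1242]
tcp_rot: [-0.079, 0.89, 0.04, 0.448]
force: [-5.4, -0.6, -8.9]
finger_gap: -0.0
grasp_force: 5.0
```

>>> step_arm --moves '[{"x":0,"y":-0.063,"z":0,"wx":-0.3,"wy":0,"wz":-0.22,"gripper":-1},{"x":0,"y":-0.063,"z":0,"wx":-0.3,"wy":0,"wz":-0.22,"gripper":-1},{"x":0,"y":-0.063,"z":0,"wx":-0.3,"wy":0,"wz":-0.22,"gripper":-1},{"x":0,"y":-0.063,"z":0,"wx":-0.3,"wy":0,"wz":-0.22,"gripper":-1},{"x":0,"y":-0.063,"z":0,"wx":-0.3,"wy":0,"wz":-0.22,"gripper":-1},{"x":0,"y":0,"z":0,"wx":0,"wy":0,"wz":0,"gripper":-1}]'

```text
time_s: 10.55
tool_pos: [0.5821, -0.0946, 0.1245]
tcp_rot: [-0.136, 0.883, 0.069, 0.444]
force: [-5.8, -1.4, -7.7]
finger_gap: 0.0001
grasp_force: 5.1
```

```bash
python3 - <<'E'
from h import *
s,M=st()
print("yaw",np.degrees(np.arctan2(M[1,2],M[0,2])))
p=arm.grab_frame("wrist");a=p["frame"]
q=arm.grab_frame("scene");b=q["frame"][170:290,200:360]
for d in arm.pinpoint("ring",q)[:1]: print(np.round(world(q,d["xyz"]),4))
cv2.imwrite("pics/i.png",np.hstack([a[:,:400],cv2.resize(b,None,fx=2.4,fy=3.2)])[:, :784])
E
```

```text
t 10.55 pos [ 0.5821 -0.0946  0.1245] q [-0.437 -0.166 -0.949  0.006  0.576 -0.5  ] F [-5.8 -1.4 -7.7] gap 0.0001
[[-0.568 -0.301  0.766]
 [-0.179  0.953  0.243]
 [-0.803  0.001 -0.595]]
yaw 17.593161003303283
[ 0.5664 -0.1045  0.1257]
```

View pics/i.png

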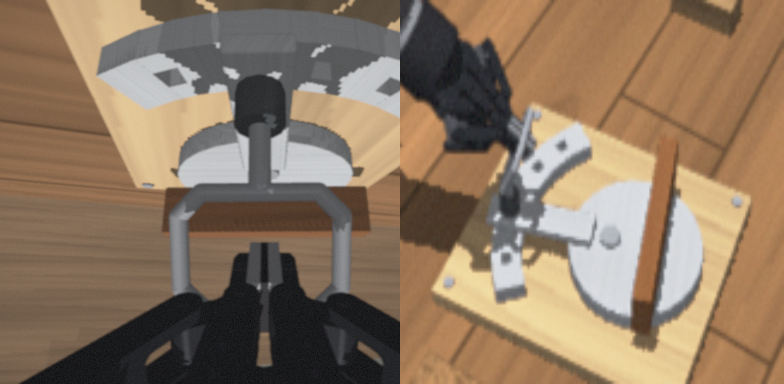

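The ring stayed fixed in the hand's view, so the arm followed without slip and is about 11.8° round. I finish the last 3.2°, then lower gently.

>>> step_arm --moves '[{"x":0,"y":-0.066,"z":0,"wx":-0.32,"wy":0,"wz":-0.24,"gripper":-1},{"x":0,"y":-0.066,"z":0,"wx":-0.32,"wy":0,"wz":-0.24,"gripper":-1},{"x":0,"y":0,"z":0,"wx":0,"wy":0,"wz":0,"gripper":-1}]'

```text
time_s: 11.0
tool_pos: [0.5844, -0.1009, 0.1246]
tcp_rot: [-0.161, 0.879, 0.081, 0.442]
force: [-6.2, -1.9, -8.1]
finger_gap: -0.0
grasp_force: 5.2
```

```bash
python3 - <<'E'
from h import *
s,M=st()
print("swing",np.degrees(np.arctan2(M[1,2],M[0,2]))-np.degrees(np.arctan2(.081,.7995)))
E
```

```text
t 11.0 pos [ 0.5844 -0.1009  0.1246] q [-0.472 -0.132 -0.91   0.057  0.638 -0.581] F [-6.2 -1.9 -8.1] gap -0.0
[[-0.557 -0.354  0.751]
 [-0.211  0.935  0.285]
 [-0.804  0.    -0.595]]
swing 14.969827860547706
```

>>> step_arm --moves '[{"x":0.064,"y":0,"z":0.048,"wx":0,"wy":0,"wz":0,"gripper":-1},{"x":0.064,"y":0,"z":0.048,"wx":0,"wy":0,"wz":0,"gripper":-1},{"x":0.064,"y":0,"z":0.048,"wx":0,"wy":0,"wz":0,"gripper":-1},{"x":0,"y":0,"z":0,"wx":0,"wy":0,"wz":0,"gripper":-1}]'

```text
time_s: 11.4
tool_pos: [0.5844, -0.1007, 0.1127]
tcp_rot: [-0.161, 0.878, 0.081, 0.443]
force: [-7.0, -2.9, -6.4]
finger_gap: 0.0
grasp_force: 4.9
```

>>> step_arm --moves '[{"x":0.064,"y":0,"z":0.048,"wx":0,"wy":0,"wz":0,"gripper":-1},{"x":0,"y":0,"z":0,"wx":0,"wy":0,"wz":0,"gripper":-1}]'

```text
time_s: 11.6
tool_pos: [0.5844, -0.1006, 0.1088]
tcp_rot: [-0.161, 0.878, 0.081, 0.443]
force: [-6.6, -2.6, -4.9]
finger_gap: 0.0
grasp_force: 4.9
```

The spring load is still there at about 4 mm of lift, so the pin is entering the hole. I lower until it is home and the finger is free.

>>> step_arm --moves '[{"x":0.064,"y":0,"z":0.048,"wx":0,"wy":0,"wz":0,"gripper":-1},{"x":0.064,"y":0,"z":0.048,"wx":0,"wy":0,"wz":0,"gripper":-1},{"x":0.064,"y":0,"z":0.048,"wx":0,"wy":0,"wz":0,"gripper":-1},{"x":0.032,"y":0,"z":0.024,"wx":0,"wy":0,"wz":0,"gripper":-1},{"x":0,"y":0,"z":0,"wx":0,"wy":0,"wz":0,"gripper":-1}]'

```text
time_s: 12.1
tool_pos: [0.5859, -0.1001, 0.0969]
tcp_rot: [-0.162, 0.877, 0.081, 0.445]
force: [-0.1, -0.9, -0.0]
finger_gap: 0.0
grasp_force: 0.0
```

```bash
python3 - <<'E'
from h import *
s,M=st()
p=arm.grab_frame("wrist");a=p["frame"]
q=arm.grab_frame("scene");b=q["frame"][170:290,200:360]
for d in arm.pinpoint("ring",q)[:1]: print(np.round(world(q,d["xyz"]),4))
cv2.imwrite("pics/j.png",np.hstack([a[:,:400],cv2.resize(b,None,fx=2.4,fy=3.2)])[:, :784])
E
```

```text
t 12.1 pos [ 0.5859 -0.1001  0.0969] q [-0.47  -0.087 -0.951 -0.036  0.639 -0.579] F [-0.1 -0.9 -0. ] gap 0.0
[[-0.552 -0.356  0.754]
 [-0.212  0.934  0.286]
 [-0.806 -0.002 -0.592]]
[ 0.5638 -0.1116  0.1055]
```

View pics/j.png

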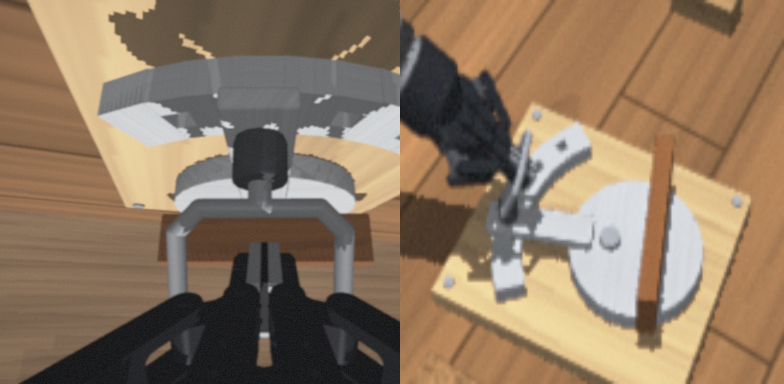

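The pin is home: the shaft has sunk into the barrel as at the start, the ring is at 105 mm, and the force is zero. I centre the finger and back straight out.

>>> step_arm --moves '[{"x":0.06,"y":0,"z":0.04,"wx":0,"wy":0,"wz":0,"gripper":-1},{"x":0,"y":0,"z":-0.2,"wx":0,"wy":0,"wz":0,"gripper":-1},{"x":0,"y":0,"z":-0.2,"wx":0,"wy":0,"wz":0,"gripper":-1},{"x":0,"y":0,"z":-0.2,"wx":0,"wy":0,"wz":0,"gripper":-1},{"x":0,"y":0,"z":-0.3,"wx":0,"wy":0,"wz":0,"gripper":-1},{"x":0,"y":0,"z":-0.3,"wx":0,"wy":0,"wz":0,"gripper":-1},{"x":0,"y":0,"z":-0.3,"wx":0,"wy":0,"wz":0,"gripper":-1}]'

```text
time_s: 12.95
tool_pos: [0.5278, -0.1213, 0.1367]
tcp_rot: [-0.162, 0.878, 0.082, 0.443]
force: [-0.7, 0.3, 0.0]
finger_gap: -0.0002
grasp_force: 0.0
```

>>> step_arm --moves '[{"x":-0.5,"y":0,"z":-0.2,"wx":0,"wy":0,"wz":0,"gripper":-1},{"x":-0.5,"y":0,"z":-0.2,"wx":0,"wy":0,"wz":0,"gripper":-1},{"x":-0.5,"y":0,"z":0,"wx":0,"wy":0,"wz":0,"gripper":-1},{"x":0,"y":0,"z":0,"wx":0,"wy":0,"wz":0,"gripper":-1}]'

```text
time_s: 13.35
tool_pos: [0.5571, -0.1117, 0.2132]
tcp_rot: [-0.163, 0.876, 0.08, 0.446]
force: [0.0, 0.2, 0.5]
finger_gap: -0.0007
grasp_force: 0.0
```

```bash
python3 - <<'E'
from h import *
s,M=st()
q=arm.grab_frame("scene");b=q["frame"][170:290,200:360]
for d in arm.pinpoint("ring",q)[:1]: print(np.round(world(q,d["xyz"]),4))
p=arm.grab_frame("wrist")
cv2.imwrite("pics/k.png",np.hstack([p["frame"][:,:400],cv2.resize(b,None,fx=2.4,fy=3.2)])[:, :784])
E
```

```text
t 13.35 pos [ 0.5571 -0.1117  0.2132] q [-0.531 -0.267 -0.79   0.338  0.68  -0.638] F [0.  0.2 0.5] gap -0.0007
[[-0.549 -0.357  0.756]
 [-0.215  0.934  0.285]
 [-0.808 -0.006 -0.589]]
[ 0.6022 -0.2928 -0.002 ]
```

View pics/k.png

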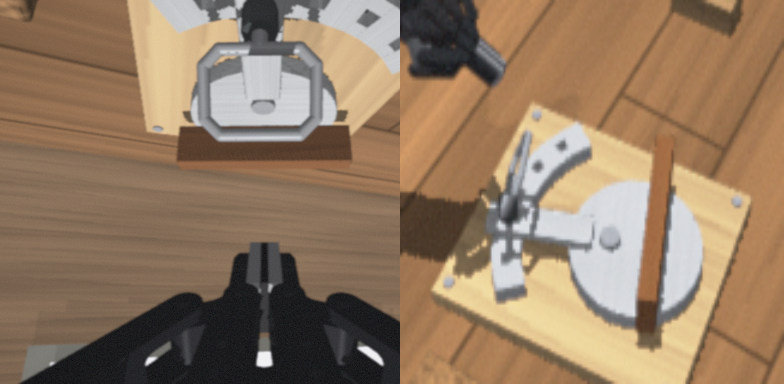

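The arm sits one hole towards the sander, the pin is home, and the hand is clear above.

```bash
python3 -c "
from station import arm
print(arm.hand_in())"
```

```text
the job is handed in; nothing more can be done
None
```

The mitre arm is one hole (about 15°) towards the sander, with the index pin home and the hand clear. The job was handed in at about 13.4 s and no verdict came back; the loose things were not touched.

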